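# Tare the packing-bench scale with an empty jar

### The job

Gently stand the empty blue jar upright in the middle of the scale's round pan and let go of it. Then, with the jar standing there, zero the scale: roll the small orange thumbwheel at the front of the scale until the green zero mark on the dial is centred under the tip of the red needle, and take your hand away. Leave the other things on the bench where they are.

Things in the scene. Friction and masses are not known exactly. Their poses are not given: they have to be found in the camera images.
- blue_jar_center (a point): The blue glazed jar to be placed: open at the top, empty, straight-sided, 64 mm outside diameter, 88 mm tall, wall 5 mm, about 0.22 to 0.4 kg. This point is on its axis, half-way up (44 mm above its base). z is the jar's axis, up at the start.
- white_jar_center (a point): A bystander: a white jar of the same shape and size as the blue one, standing near it. The point is on its axis, half-way up. Leave it.
- scale: Green bench scale, 220 x 340 mm, fixed, turned up to 0.28 rad. Origin: on the bench, 12 mm behind its middle; x points from its front (robot's side) to its back, y to the robot's left. Deck 48 mm high. Left half: round pan. Right half: round dial under a rigid flat window (bezel 140 mm across, top 61 mm above the bench). The orange thumbwheel stands in front of the dial.
- pan_center (a point): Centre of the top face of the scale's pan: a flat steel disc, 150 mm diameter, 92 mm above the bench when empty. It sinks 5 to 10 mm on its spring (about 0.4 N per mm, bottoms out at 16 mm) under the jar and takes up to a second to settle.
- tare_wheel (a joint): Thumbwheel angle (rad), range -1.2 to 3.2; starts at -0.6 to 0.5. Dragging the wheel's top towards the scale's +y (the pan's side) raises it, 0.05 rad per mm. Per rad the dial turns 0.6 rad, clockwise from above when rising. Stiff (about 1.3 N at the rim): press a fingertip on its top with 2 to 6 N and drag along the scale's y. It stays where it is left.
- wheel_top (a point): Highest point of the orange thumbwheel, mid-width, 66 mm above the bench (fixed point, does not turn). Wheel 40 mm diameter, 16 mm wide, axle level along the scale's x. Only its upper rim shows: 9 mm proud of the black hump (66 mm along y, 40 mm along x) and 4 mm proud of a cheek on either side, so it cannot be pinched.
- dial_center (a point): The axis of dial and needle (fixed to the scale), 54.5 mm above the bench.
- zero_mark (a point): Middle of the green zero mark on the white dial plate: a radial bar 22 mm long, 8 mm wide; this point is 50 mm from the dial's centre. The plate with its black ticks turns with the thumbwheel; at wheel angle 0 the mark lies on the scale's +x side of the dial's centre.
- needle_tip (a point): Point on the red needle near its tip, 50 mm from the dial's centre, at the height of the zero mark's point. It points along the scale's +x when the pan is empty and turns clockwise from above with load: 0.7 to 1.3 rad with the blue jar on the pan. It lies under the window and cannot be touched.
- saucers: A bystander: loose pile of five white saucers, 90 mm diameter, 35 mm tall; origin under its centre. Leave it.
- tea_bowl: A bystander: blue bowl, 90 mm diameter, 50 mm tall, loose; origin under its centre. Leave it.
- spoon: A bystander: wooden spoon about 200 mm long lying loose along its x; origin near its middle, underneath. Leave it.
- red_packet: A bystander: red flat packet 70 x 160 x 22 mm lying loose; origin under its centre. Leave it.
Things that resemble listed ones, but are neither listed nor needed, are in the scene too. What is shaped like the part that bears blue_jar_center but pink is not meant.

How it is judged:
By the outcome, as a careful person would: the job done as asked, in the order asked, and still so for the second after the job is handed in, with the robot touching nothing.
It also fails if it takes over 58 s, if anything falls off the work surface, if the arm or the gripper's body presses on something with over 40 N, if the wrist force passes 120 N, or if a joint passes its speed limit or range.

### The arm

A 6-joint arm with a two-finger parallel gripper is mounted at the origin on the work surface. World frame = base frame: x ahead of the robot, y to its left, z up, the work surface at z = 0. Lengths are in mm, angles in rad, forces in N, time in s.
With the tool pointing down it reaches from about 400 to 925 mm from the base axis. Payload 12.5 kg.
Tool frame: the origin (TCP) lies on the centre line of the jaws, within the pads' length; the fingertips stand 8 mm ahead of it and the grasp point (between the pads) lies 11 mm behind it; z points along the fingers, x is the direction in which the jaws open and shut, and the axes are right-handed (so a half turn about z gives the same grasp; the last joint's range is limited). The gripper opens to 95 mm and grips with 3 to 60 N. Pads are 20 mm wide; open, the fingers measure 119 mm over their backs; the gripper's body (75 mm by 180 mm) begins 59 mm behind the grasp point.
Start: joints at [1.146, 0.491, 1.559, -0, 1.092, -0.106], TCP at [195.876, 593.533, 194.661] pointing down, gripper open.
Joint ranges: [-3.1, 3.1], [-0.84, 2.19], [0.05, 2.79], [-1.13, 4.28], [0.06, 2.93], [-2.69, 2.69]. Speed limits (rad/s): [2.22, 2.22, 2.79, 3.14, 3.14, 3.14].

### API

Orientations are given as [roll, pitch, yaw] about the fixed x, y, z axes, in that order (R = Rz(yaw) Ry(pitch) Rx(roll)).
In Python, from cell import env gives the robot as it stands. The module is installed in compiled form; this text tells all that it offers.
- The arm moves only by the tool send_rows, never from a script. Its argument "moves" is a list that holds one entry, the list of rows, each a list of 6 numbers: the shift along the tool's x, y, z as a fraction of full scale, then the turn, a rotation vector about the tool's x, y, z as a fraction of full scale. A call has 1 to 12 rows; each row is the pose to reach, as a shift and turn from the pose commanded when the call began, along the tool's axes at that moment; what a row does not reach only later rows make up. Full scale, the value 1, is 0.3 m for a shift and 90 degrees for a turn. A row lasts 1/12 s, in which the tool goes at most 41.7 mm and 7.16 degrees, less where a joint would pass 70% of its speed; a pose out of reach is approached as far as the arm can. A call with a number of a shift or a turn outside -1 to 1 is refused whole. A call with a gripper value outside its range is refused whole. "grip" is the gripper's target within -1 to 1 (shut at 1, half-way at 0, fully open at -1), set as the call begins (left out, the last holds). The fingers move at their own pace and stop on an object; the grip force is fixed at half the most. Time passes only in rows, so rows that repeat a pose let the fingers close. It gives the time, the measured TCP pose, the force and the opening at its end, in the units of the state.
- env.state(): the state, without advancing time (a new reading comes with each control period).
- env.read_camera(name): name is "scene" or "top" or "wrist"; returns a dict with "image" (400x640x3 uint8, red, green, blue), "mtx" (3x3 intrinsics, pixels), "T" (4x4, takes a point from camera to world coordinates); the wrist camera has in their place "mount" (4x4, takes a point from camera to tool coordinates, whose origin is the TCP and whose axes are the tool frame's). Camera axes: x right, y up, looking along -z (the intrinsics and any distortion apply to the point x, -y, -z); pixel columns grow to the right and rows downward; lengths in mm; the calibration is good to about 2 mm. The wrist camera is an equidistant fisheye: a pixel r from the principal point sees the ray r / f radians off the axis. A picture is of the moment at which its call begins: read the wrist's pose just before it. There is no depth.
- env.job_done(): hands the job in, once; it reports no verdict.
Trained networks look in the newest picture that a camera, given by its name, has taken for a name from the list of things; names that differ only in an ending like _2 or _b are one class to them, and where a whole thing is asked for, a point or a joint stands for the part that bears it (a point fixed in the world has none). Each returns a list of dicts, best first, with "confidence" (0 to 1); they miss things now and then, are a little off and sometimes report something else, mostly with a low value. They report only what shows in the picture. A call takes as long as a camera call. They do not tell look-alikes from the thing itself.
- env.look_for(camera, thing): "xy" ([column, row] in pixels, amid what is visible of it).
- env.outline_of(camera, thing): "region" (400x640 bool, what is visible of it) and "xy" ([column, row] in pixels, amid what is visible of it).
The state is a dict: "t": time; "joints": joint angles; "qvel": joint speeds; "tau": joint torques, N m; "eef_pos": TCP position; "tcp_rot": TCP orientation; "ft_force": force on the tool from outside, world axes, zero at the start; "moment": the same for the moment, N m; "opening": opening from 0.0 (shut) to 1.0 (fully open).
Only numpy, scipy, OpenCV 4.12 (cv2) and the standard library are available. Lean on these libraries where they do the work, as an engineer would, in place of code of your own. Each camera call takes 0.05 s, during which the arm holds its last target. There are 200 camera calls.

## Working session

There is one attempt and no reset: what is moved stays moved. The work goes in short steps, Python scripts to look and compute and a tool call to move; the robot and the scene stay as the last step left them, time stands still between calls to the robot, and variables do not carry over. Pictures are saved under pics/ and viewed, about 8 in all and at most 12, crops included, and the job is handed in when it is done.

Besides the shell and the picture viewer there is one more tool, called after ">>>" as name([rows], argument=value, ...), one row to a line, values as JSON. send_rows: Moves the arm, as the interface text tells. Its arguments: {"type":"object","properties":{"moves":{"type":"array","items":{"type":"array","items":{"type":"array","items":{"type":"number"}}}},"grip":{"type":"number"}},"required":["moves"]}

```bash
mkdir -p pics; cat > h.py <<'E'
import numpy as np, cv2
from cell import env
from scipy.spatial.transform import Rotation as R
def ray(c,px):
    K=c["mtx"]; p=np.array([(px[0]-K[0,2])/K[0,0],(px[1]-K[1,2])/K[1,1]])
    if "mount" in c:
        s=env.state(); T=np.eye(4); T[:3,:3]=R.from_euler('xyz',s["tcp_rot"]).as_matrix() ; T[:3,3]=s["eef_pos"]
        T=T@c["mount"]; th=np.linalg.norm(p); d=np.r_[p/th*np.sin(th),np.cos(th)]
    else:
        T=np.array(c["T"]); d=np.r_[p,1]
    d=d*[1,-1,-1]
    return T[:3,3],T[:3,:3]@d
def atz(c,px,z):
    o,d=ray(c,px); return o+d*(z-o[2])/d[2]
def save(n,im): cv2.imwrite("pics/"+n,im[:,:,::-1])
E
python3 - <<'E'
from h import *
s=env.state(); print(s)
for n in("scene","top"):
    c=env.read_camera(n); save(n+"1.png",c["image"]); print(n,c["mtx"],c["T"])
    for t,z in [("blue_jar_center",44),("white_jar_center",44),("pan_center",92),("wheel_top",66),("dial_center",54.5),("zero_mark",54.5),("needle_tip",54.5),("saucers",20),("tea_bowl",25),("spoon",5),("red_packet",11)]:
        for q in env.look_for(n,t)[:3]: print(t,np.round(q["xy"]),round(q["confidence"],2),np.round(atz(c,q["xy"],z)))
E
```

```text
{'t': 0.0, 'joints': array([ 1.14639343e+00,  4.91563819e-01,  1.55945104e+00, -1.22174727e-05,
        1.09167903e+00, -1.05597922e-01]), 'qvel': array([ 0.00076002, -0.00136467,  0.00087512,  0.00086229,  0.00149348,
        0.00120024]), 'tau': array([-8.46029197e-04, -6.12660384e+01, -2.58167428e+01,  6.92276610e-02,
        4.83553531e-02, -1.17475361e-04]), 'eef_pos': array([195.76698278, 593.27371157, 194.05856028]), 'tcp_rot': array([-3.14148736e+00,  1.09624325e-03,  1.25199705e+00]), 'ft_force': array([ 0.06535733, -0.18373053,  0.21141077]), 'moment': array([-0.04173246,  0.02170764, -0.00285826]), 'opening': 0.9981702386918031}
scene [[387.984112     0.         315.35347122]
 [  0.         387.984112   199.19978948]
 [  0.           0.           1.        ]] [[ 6.17089453e-01 -6.62336701e-01  4.24865511e-01  1.06167887e+03]
 [ 7.86751651e-01  5.29551550e-01 -3.17170295e-01 -4.04839236e+02]
 [-1.49146625e-02  5.29986086e-01  8.47875169e-01  1.20633134e+03]
 [ 0.00000000e+00  0.00000000e+00  0.00000000e+00  1.00000000e+00]]
blue_jar_center [404. 176.] 0.9 [601. 344.  44.]
b
[... 1089 characters left out ...]
4.]
blue_jar_center [177. 195.] 0.81 [546. 441.  44.]
blue_jar_center [208. 178.] 0.67 [600. 345.  44.]
white_jar_center [204. 230.] 0.8 [433. 354.  44.]
pan_center [360. 169.] 0.66 [ 616. -139.   92.]
pan_center [309. 185.] 0.61 [568.  20.  92.]
pan_center [405. 255.] 0.24 [ 350. -269.   92.]
wheel_top [340. 180.] 0.9 [588. -80.  66.]
dial_center [339. 181.] 0.93 [586. -74.  54.]
dial_center [404. 254.] 0.55 [ 350. -277.   54.]
zero_mark [357. 165.] 0.92 [ 637. -134.   54.]
saucers [442. 245.] 0.73 [ 380. -411.   20.]
saucers [337. 181.] 0.26 [591. -73.  20.]
tea_bowl [454. 180.] 0.76 [ 590. -459.   25.]
spoon [402. 254.] 0.57 [ 352. -282.    5.]
red_packet [160. 245.] 0.66 [388. 502.  11.]
```

```bash
python3 - <<'E'
import cv2,numpy as np
a=cv2.imread("pics/scene1.png")[80:280,250:480];b=cv2.imread("pics/top1.png")[90:290,140:400]
a=cv2.resize(a,None,fx=1.7,fy=1.7,interpolation=3)
b=cv2.resize(b,None,fx=1.6,fy=1.6,interpolation=3)
h=max(a.shape[0],b.shape[0]);p=lambda i:cv2.copyMakeBorder(i,0,h-i.shape[0],0,0,0)
o=np.hstack([p(a),p(b)]);o=o[:, :];print(o.shape)
cv2.imwrite("pics/v1.png",cv2.resize(o,(800,int(800*h/o.shape[1]))))
E
```

```text
(340, 807, 3)
```

View pics/v1.png

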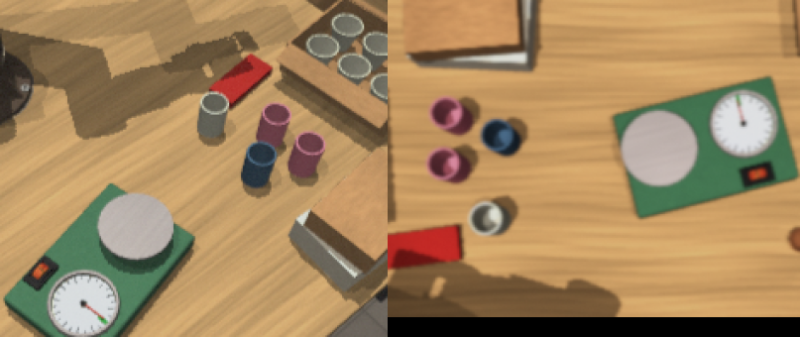

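View pics/scene1.png

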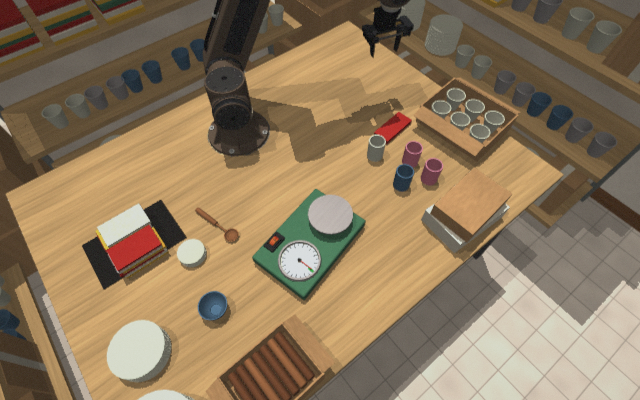

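Blue jar: the only dark-blue straight jar, top px (208,178), scene px (404,176). The pink pair at top (179,166) and (177,195) and the white jar at (204,230) are not meant. The scale is seen well at top (309–360, 165–185). Next I'll fit its pose and refine the jar by colour.

```bash
cat >> h.py <<'E'
def rect(c,z,x0,x1,y0,y1,s):  # world-plane picture: rows = x descending, cols = y descending, s px/mm
    T=np.linalg.inv(np.array(c["T"])); X,Y=np.meshgrid(np.arange(x1,x0,-1/s),np.arange(y1,y0,-1/s),indexing='ij')
    p=np.stack([X,Y,np.full_like(X,z)],-1)@T[:3,:3].T+T[:3,3]; K=c["mtx"]
    u=K[0,0]*p[...,0]/-p[...,2]+K[0,2]; v=-K[1,1]*p[...,1]/-p[...,2]+K[1,2]
    return cv2.remap(c["image"],u.astype(np.float32),v.astype(np.float32),cv2.INTER_CUBIC),X,Y
E
python3 - <<'E'
from h import *
for n in("top","scene"):
    c=env.read_camera(n)
    def hsv(z,*b):
        im,X,Y=rect(c,z,*b,2); return im,cv2.cvtColor(im,cv2.COLOR_RGB2HSV),X,Y
    B=(430,780,-280,160)
    im,h,X,Y=hsv(48,*B); m=cv2.inRange(h,(60,80,30),(90,255,255)); k=cv2.findContours(m,0,2)[0]; k=max(k,key=cv2.contourArea)
    (u,v),wh,a=cv2.minAreaRect(cv2.convexHull(k)); print(n,"deck mid",B[1]-v/2,B[3]-u/2,np.array(wh)/2,a)
    im,h,X,Y=hsv(64,*B); m=cv2.inRange(h,(5,170,120),(18,255,255))>0; m&=(Y<-40)&(X<620)
    print("wheel",X[m].mean(),Y[m].mean(),m.sum())
    for t,z in(("blue_jar_center",88),("blue_jar_center",44),("white_jar_center",44),("pan_center",92)):
        for r in env.outline_of(n,t)[:3]:
            vv,uu=np.nonzero(r["region"]); q=[atz(c,p,z)[:2] for p in zip(uu,vv)]; q=np.float32(q)
            print(t,z,round(r["confidence"],2),q.mean(0),"circle",cv2.minEnclosingCircle(q)[:2])
E
```

```text
top deck mid 583.6213684082031 -79.86605834960938 [211.69023132 329.18740845] 76.1153335571289
wheel 524.3732009925558 -181.10074441687345 2015
blue_jar_center 88 0.87 [639.7957  421.73834] circle ((638.0858154296875, 422.2839660644531), 44.51690673828125)
blue_jar_center 88 0.66 [541.442   424.97302] circle ((539.8291015625, 425.2176818847656), 44.645355224609375)
blue_jar_center 88 0.58 [595.74744 325.29745] circle ((595.7838745117188, 323.8749084472656), 40.71958923339844)
blue_jar_center 44 0.87 [649.2965  436.21796] circle ((647.5244140625, 436.7832946777344), 46.1407356262207)
blue_jar_center 44 0.66 [547.35547 439.57034] circle ((545.6824951171875, 439.8241882324219), 46.27362060546875)
blue_jar_center 44 0.58 [603.6416  336.25906] circle ((603.67919921875, 334.7845764160156), 42.204734802246094)
white_jar_center 44 0.55 [440.34103 354.90652] circle ((442.61053466796875, 353.843994140625), 41.940670013427734)
pan_center 92 0.92 [573.793     15.631687] circle ((573.8489379882812, 15.794918060302734), 74.99691009521484)
scene deck mid 593.2350311279297 -82.15960693359375 [220.74
[... 167 characters left out ...]
3425292969), 60.61164474487305)
blue_jar_center 88 0.74 [665.4928 406.7722] circle ((662.285888671875, 404.9588317871094), 64.05843353271484)
blue_jar_center 88 0.69 [565.98566 411.56186] circle ((563.0950317382812, 410.6761474609375), 60.3193359375)
blue_jar_center 44 0.79 [606.3537  336.35477] circle ((608.9521484375, 336.6254577636719), 62.99635696411133)
blue_jar_center 44 0.74 [649.9051  438.70453] circle ((646.5717163085938, 436.81964111328125), 66.57878112792969)
blue_jar_center 44 0.69 [546.4829  443.68265] circle ((543.4786987304688, 442.76220703125), 62.69263458251953)
white_jar_center 44 0.58 [440.04202 355.87717] circle ((442.4742736816406, 357.51763916015625), 65.00228118896484)
```

>>> send_rows([
  [[-0.245,0.99,0,0,0,0.797],[-0.245,0.99,0,0,0,0.797],[-0.245,0.99,0,0,0,0.797],[-0.245,0.99,0,0,0,0.797],[-0.245,0.99,0,0,0,0.797],[-0.245,0.99,0,0,0,0.797],[-0.245,0.99,0,0,0,0.797],[-0.245,0.99,0,0,0,0.797],[-0.245,0.99,0,0,0,0.797],[-0.245,0.99,0,0,0,0.797],[-0.245,0.99,0,0,0,0.797]],
], grip=-1)

```text
t: 2.62
eef_pos: [455.3, 430.2, 194.6]
tcp_rot: [-3.142, 0.0, -0.007]
ft_force: [-0.1, -0.2, 0.9]
opening: 1.001
```

>>> send_rows([
  [[0.49,0.31,0,0,0,0],[0.49,0.31,0,0,0,0],[0.49,0.31,0,0,0,0],[0.49,0.31,0,0,0,0],[0.49,0.31,0,0,0,0],[0.49,0.31,0,0,0,0],[0.49,0.31,0,0,0,0]],
])

```text
t: 3.2
eef_pos: [601.4, 337.8, 194.3]
tcp_rot: [3.142, 0.001, 0.002]
ft_force: [-0.5, -0.1, 0.5]
opening: 0.998
```

```bash
python3 - <<'E'
from h import *
s=env.state();c=env.read_camera("wrist"); save("w1.png",c["image"]); print(s["eef_pos"],s["tcp_rot"],c["mtx"],c["mount"])
for r in env.outline_of("wrist","blue_jar_center")[:3]:
    print(r["xy"],r["confidence"],[np.round(atz(c,r["xy"],z)) for z in(88,44)])
E
```

```text
[601.38513818 337.7736371  194.276213  ] [3.14158597e+00 8.29935109e-04 2.13891368e-03] [[309.70691629   0.         315.55472979]
 [  0.         309.70691629 193.68177721]
 [  0.           0.           1.        ]] [[ 9.99999733e-01  6.77416780e-04  2.72287066e-04  6.05455444e-01]
 [ 7.25576965e-04 -9.63524916e-01 -2.67617655e-01 -7.60666575e+01]
 [ 8.10666823e-05  2.67617781e-01 -9.63525151e-01 -1.89792272e+02]
 [ 0.00000000e+00  0.00000000e+00  0.00000000e+00  1.00000000e+00]]
[318.4, 183.7] 0.72 [array([604., 343.,  88.]), array([604., 332.,  44.])]
[263.2, 86.3] 0.72 [array([551., 438.,  88.]), array([544., 442.,  44.])]
[362.6, 89.0] 0.65 [array([645., 436.,  88.]), array([652., 439.,  44.])]
```

View pics/w1.png

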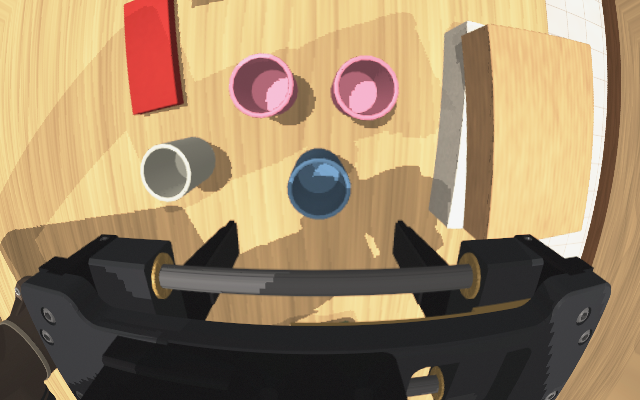

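The blue jar is at wrist px (319,188), in front of the pink pair at (262,86) and (365,89). The white jar is at (175,170). That confirms the target, and the fingers will clear the pink jars.

```bash
python3 - <<'E'
from h import *
c=env.read_camera("wrist")
for p in [(319.5,188),(288.5,188),(351,188),(319.5,157.5),(319.5,219)]: print(np.round(atz(c,p,88),1))
E
```

```text
[605.  338.4  88. ]
[574.3 338.4  88. ]
[636.4 338.5  88. ]
[604.9 368.9  88. ]
[605.2 305.8  88. ]
```

>>> send_rows([
  [[0.012,0,0.1,0,0,0],[0.012,0,0.2,0,0,0],[0.012,0,0.3,0,0,0],[0.012,0,0.4,0,0,0],[0.012,0,0.46,0,0,0],[0.012,0,0.46,0,0,0],[0.012,0,0.46,0,0,0]],
])

```text
t: 3.93
eef_pos: [604.6, 338.5, 56.7]
tcp_rot: [3.141, 0.001, 0.002]
ft_force: [-0.6, -0.4, 0.2]
opening: 1.002
```

>>> send_rows([
  [[0,0,0,0,0,0],[0,0,0,0,0,0],[0,0,0,0,0,0],[0,0,0,0,0,0],[0,0,0,0,0,0],[0,0,0,0,0,0],[0,0,0,0,0,0],[0,0,0,0,0,0]],
], grip=1)

```text
t: 4.6
eef_pos: [605.4, 337.8, 57.2]
tcp_rot: [-3.141, -0.0, 0.0]
ft_force: [-2.6, 0.5, 6.3]
opening: 0.664
```

>>> send_rows([
  [[0,0,-0.02,0,0,0],[0,0,-0.08,0,0,0],[0,0,-0.17,0,0,0],[0,0,-0.26,0,0,0],[0,0,-0.35,0,0,0],[0,0,-0.35,0,0,0],[0,0,-0.35,0,0,0]],
])

```text
t: 5.18
eef_pos: [605.8, 337.7, 162.5]
tcp_rot: [-3.141, -0.002, 0.0]
ft_force: [0.0, -1.1, -4.2]
opening: 0.665
```

```bash
python3 - <<'E'
from h import *
s=env.state();c=env.read_camera("top");print(s["eef_pos"],s["tcp_rot"],s["ft_force"],s["opening"])
w=env.read_camera("wrist");save("w2.png",w["image"])
im=c["image"][120:260,150:310];im=cv2.resize(im,None,fx=2.8,fy=2.8);
o=np.hstack([im[:392],cv2.resize(w["image"],(350,219))[:392] if 0 else im[:392,:0]]);save("v2.png",np.vstack([cv2.resize(w["image"][100:330,180:460],(448,368)),o]) if o.shape[1]==448 else o)
E
```

```text
[605.7745814  337.72737291 162.45403656] [-3.14079989e+00 -1.86231891e-03  8.77440609e-05] [ 0.04351113 -1.07721168 -4.15516419] 0.6645646828301279
```

View pics/w2.png

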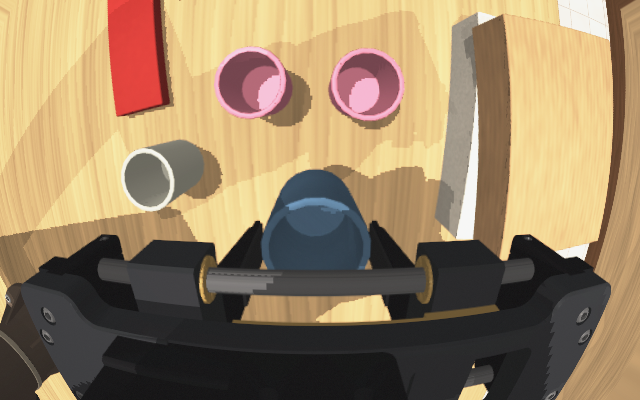

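The jar is held upright between the pads at px (316,230), weighing about 4 N, and the neighbours haven't moved. Carrying it to the pan now.

>>> send_rows([
  [[0,0.02,-0.03,0,0,0],[-0.005,0.08,-0.05,0,0,0],[-0.015,0.17,-0.05,0,0,0],[-0.025,0.27,-0.05,0,0,0],[-0.035,0.37,-0.05,0,0,0],[-0.045,0.47,-0.05,0,0,0],[-0.055,0.57,-0.05,0,0,0],[-0.065,0.67,-0.05,0,0,0],[-0.075,0.77,-0.05,0,0,0],[-0.085,0.86,-0.05,0,0,0],[-0.095,0.95,-0.05,0,0,0],[-0.105,1.0,-0.05,0,0,0]],
])

```text
t: 6.28
eef_pos: [573.1, 34.1, 176.7]
tcp_rot: [3.141, 0.001, -0.002]
ft_force: [0.4, 0.2, -3.1]
opening: 0.665
```

>>> send_rows([
  [[0,0.03,0,0,0,0],[0,0.06,0,0,0,0],[0,0.075,0.01,0,0,0],[0,0.075,0.03,0,0,0],[0,0.075,0.05,0,0,0],[0,0.075,0.05,0,0,0],[0,0.075,0.05,0,0,0]],
])

```text
t: 6.87
eef_pos: [573.8, 15.9, 160.9]
tcp_rot: [-3.141, 0.001, 0.001]
ft_force: [-0.2, -0.7, -3.9]
opening: 0.667
```

```bash
python3 - <<'E'
from h import *
s=env.state();print(s["eef_pos"],s["tcp_rot"],s["ft_force"],s["opening"])
w=env.read_camera("wrist");save("w3.png",w["image"])
for r in env.outline_of("wrist","pan_center")[:2]:
    v,u=np.nonzero(r["region"]);q=np.float32([atz(w,p,92)[:2] for p in zip(u,v)]);print(r["confidence"],cv2.minEnclosingCircle(q))
E
```

```text
[573.77106524  15.89338855 160.92149854] [-3.14131600e+00  1.28782435e-03  1.01252217e-03] [-0.22303425 -0.68197308 -3.91992809] 0.6668850338342439Traceback (most recent call last):
  File "<stdin>", line 5, in <module>
  File "h.py", line 14, in atz
    o,d=ray(c,px); return o+d*(z-o[2])/d[2]
        ~~~^^^^^^
  File "h.py", line 7, in ray
    s=env.state(); T=np.eye(4); T[:3,:3]=R.from_euler('xyz',s["tcp_rot"]).as_matrix() ; T[:3,3]=s["eef_pos"]
ValueError: time passes only in moves, steps and waits
```

View pics/w3.png

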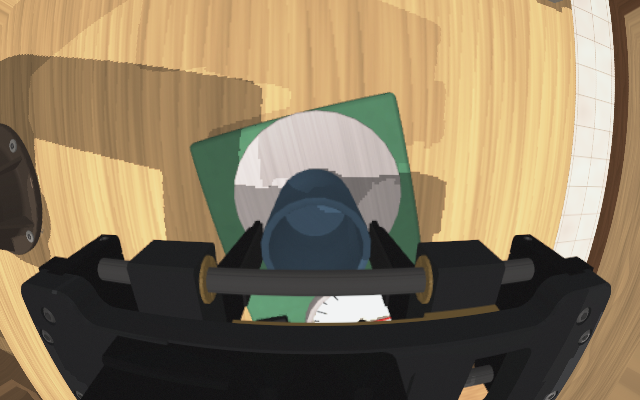

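>>> send_rows([
  [[0,0,0.01,0,0,0],[0,0,0.02,0,0,0],[0,0,0.03,0,0,0],[0,0,0.035,0,0,0],[0,0,0.04,0,0,0],[0,0,0.045,0,0,0],[0,0,0.05,0,0,0],[0,0,0.05,0,0,0],[0,0,0.05,0,0,0]],
])

```text
t: 7.72
eef_pos: [574.0, 15.1, 146.7]
tcp_rot: [-3.142, 0.0, 0.0]
ft_force: [-1.1, 0.5, -2.3]
opening: 0.664
```

```bash
python3 - <<'E'
import h
from h import *
s0=env.state()
print(s0["eef_pos"],s0["ft_force"])
class E: 
    def state(self): return {"eef_pos":np.array([573.8,15.9,160.9]),"tcp_rot":[-3.1413,.0013,.001]}
w=env.read_camera("wrist"); h.env=E()
for p in[(234,185),(401,185),(317,111),(258,130),(377,130)]: print(np.round(atz(w,p,92),1))
E
```

```text
[573.99814809  15.10728116 146.65505008] [-1.12053348  0.50138564 -2.25705453]
[502.4  28.   92. ]
[649.6  28.1  92. ]
[575.4  91.   92. ]
[525.8  75.7  92. ]
[625.9  75.8  92. ]
```

>>> send_rows([
  [[0.003,0,0.005,0,0,0],[0.003,0,0.01,0,0,0],[0.003,0,0.015,0,0,0],[0.003,0,0.018,0,0,0],[0.003,0,0.018,0,0,0],[0.003,0,0.018,0,0,0],[0.003,0,0.018,0,0,0]],
])

```text
t: 8.35
eef_pos: [575.0, 15.2, 141.3]
tcp_rot: [-3.142, -0.0, 0.0]
ft_force: [-0.8, -0.8, -0.7]
opening: 0.664
```

>>> send_rows([
  [[0,0,0.003,0,0,0],[0,0,0.005,0,0,0],[0,0,0.005,0,0,0],[0,0,0.005,0,0,0]],
])

```text
t: 8.68
eef_pos: [575.0, 15.2, 139.8]
tcp_rot: [-3.142, -0.0, 0.0]
ft_force: [0.1, 0.2, -0.1]
opening: 0.666
```

>>> send_rows([
  [[0,0,0,0,0,0],[0,0,0,0,0,0],[0,0,0,0,0,0],[0,0,0,0,0,0],[0,0,0,0,0,0],[0,0,0,0,0,0]],
], grip=-1)

```text
t: 9.18
eef_pos: [574.9, 15.2, 139.8]
tcp_rot: [-3.142, -0.0, 0.0]
ft_force: [0.2, 0.3, -0.1]
opening: 0.985
```

>>> send_rows([
  [[0,0,-0.02,0,0,0],[0,0,-0.06,0,0,0],[0,0,-0.12,0,0,0],[0,0,-0.2,0,0,0],[0,0,-0.3,0,0,0],[0,0,-0.4,0,0,0],[0,0,-0.4,0,0,0]],
])

```text
t: 9.77
eef_pos: [576.7, 15.1, 265.8]
tcp_rot: [3.141, -0.009, 0.0]
ft_force: [-0.4, 0.0, 0.2]
opening: 1.001
```

>>> send_rows([
  [[-0.03,0.1,0,0,0,-0.04],[-0.06,0.22,0,0,0,-0.08],[-0.09,0.34,0,0,0,-0.12],[-0.12,0.46,0.08,0,0,-0.155],[-0.15,0.58,0.16,0,0,-0.155],[-0.17,0.657,0.24,0,0,-0.155],[-0.17,0.657,0.3,0,0,-0.155],[-0.17,0.657,0.3,0,0,-0.155]],
], grip=1)

```text
t: 10.43
eef_pos: [522.0, -182.7, 166.6]
tcp_rot: [-3.138, 0.004, 0.241]
ft_force: [0.5, 0.4, 0.1]
opening: 0.493
```

```bash
cat >> h.py <<'E'
def atzp(c,px,z,s):
    class E:
        def state(self): return s
    global env; e=env; env=E(); r=atz(c,px,z); env=e; return r
E
python3 - <<'E'
from h import *
s=env.state();w=env.read_camera("wrist");save("w4.png",w["image"]);print(s["eef_pos"],s["tcp_rot"])
for t,z in(("wheel_top",66),("zero_mark",54.5),("needle_tip",54.5),("dial_center",54.5),("pan_center",84),("blue_jar_center",128)):
    for r in env.look_for("wrist",t)[:2]: print(t,np.round(r["xy"],1),round(r["confidence"],2),np.round(atzp(w,r["xy"],z,s),1))
c=env.read_camera("scene"); save("v4.png",np.hstack([cv2.resize(c["image"][160:310,240:390],(400,400),interpolation=2),cv2.resize(env.read_camera("top")["image"][110:260,270:420],(400,400),interpolation=2)]))
E
```

```text
[ 522.02286561 -182.71811139  166.58076153] [-3.13804975  0.00411235  0.24085868]
wheel_top [385.4 126.9] 0.88 [ 572.  -107.4   66. ]
wheel_top [151.  305.2] 0.74 [ 353.5 -381.6   66. ]
zero_mark [418.6 181.7] 0.67 [ 624.8 -151.9   54.5]
needle_tip [425.3 192.3] 0.71 [ 635.9 -160.9   54.5]
dial_center [384.9 125.1] 0.72 [ 573.6 -105.7   54.5]
pan_center [411.  41.] 0.79 [571.4 -24.3  84. ]
blue_jar_center [435.2  10.3] 0.65 [574.3  -5.7 128. ]
```

View pics/w4.png

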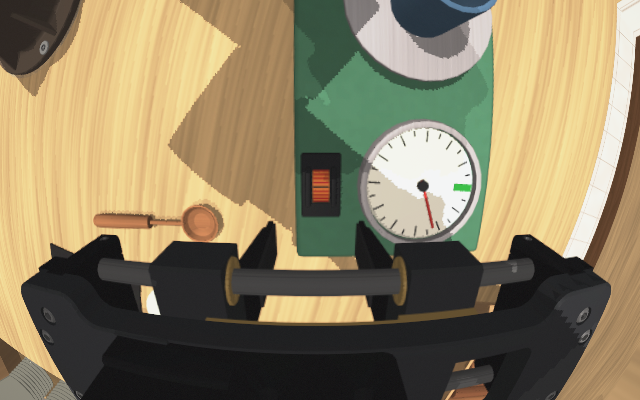

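View pics/v4.png

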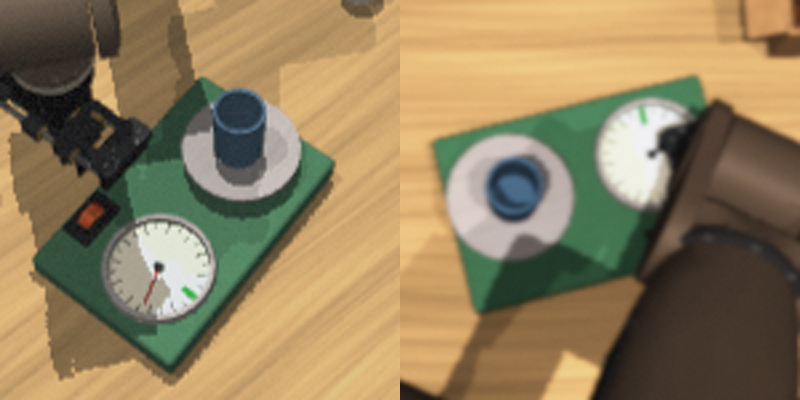

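The jar stands upright near the pan's middle. In the wrist picture the wheel is at (321,186), dial hub (423,185), zero mark (463,187) and needle end (432,228). Computing positions and the angle gap from these.

```bash
cat >> h.py <<'E'
def dial(w,s,hub0,yaw=.243):
    im=w["image"]; h=cv2.cvtColor(im,cv2.COLOR_RGB2HSV)
    V,U=np.mgrid[0:400,0:640]; near=np.hypot(U-hub0[0],V-hub0[1])<52
    hub=atzp(w,hub0,54.5,s)[:2]; out={"hub":hub}
    for n,m in(("zero",cv2.inRange(h,(45,110,100),(75,255,255))),("needle",cv2.inRange(h,(0,110,90),(9,255,255))|cv2.inRange(h,(171,110,90),(180,255,255)))):
        v,u=np.nonzero((m>0)&near); p=np.array([atzp(w,q,54.5,s)[:2] for q in zip(u,v)])
        d=p-hub; r=np.hypot(*d.T); k=(r>32)&(r<66); a=np.arctan2(d[k,1],d[k,0])-yaw
        out[n]=(k.sum(),np.median(a),p[k].mean(0))
    return out
E
python3 - <<'E'
from h import *
s=env.state();w=env.read_camera("wrist")
print("wheel",atzp(w,(321,186),65,s)); print("hump corners",[atzp(w,p,57,s)[:2].round(1) for p in((302,153),(340,153),(341,215),(302,216))])
print("bezel",[atzp(w,p,61,s)[:2].round(1) for p in((361,185),(482,180),(425,121),(424,243))])
print(dial(w,s,(423,185)))
E
```

```text
wheel [ 529.84821282 -178.45575207   65.        ]
hump corners [array([ 504.1, -152.3]), array([ 540.5, -143.2]), array([ 558.3, -205.5]), array([ 519.2, -216.3])]
bezel [array([ 568.9, -168.7]), array([ 700.5, -129.2]), array([614.7, -89. ]), array([ 657.1, -214.5])]
{'hub': array([ 635.47332915, -153.47019465]), 'zero': (np.int64(102), np.float64(-0.036717349386496), array([ 676.93666393, -144.67291735])), 'needle': (np.int64(28), np.float64(-1.3620331880824057), array([ 652.86485573, -189.41170087]))}
```

>>> send_rows([
  [[0.029,0.021,0.1,0,0,0],[0.029,0.021,0.2,0,0,0],[0.029,0.021,0.25,0,0,0],[0.029,0.021,0.28,0,0,0],[0.029,0.021,0.29,0,0,0],[0.029,0.021,0.29,0,0,0],[0.029,0.021,0.29,0,0,0]],
])

```text
t: 11.52
eef_pos: [534.4, -186.1, 83.7]
tcp_rot: [3.141, -0.001, 0.244]
ft_force: [-0.1, 0.6, -0.1]
opening: 0.008
```

```bash
python3 - <<'E'
from h import *
s=env.state();w=env.read_camera("wrist");save("w5.png",w["image"][:,:]);print(s["eef_pos"],s["tcp_rot"],s["ft_force"],s["opening"])
E
```

```text
[ 534.39301641 -186.13347957   83.66359185] [ 3.14075941e+00 -1.12985453e-03  2.43644736e-01] [-0.13760865  0.62837684 -0.09985919] 0.007864178356225228
```

View pics/w5.png

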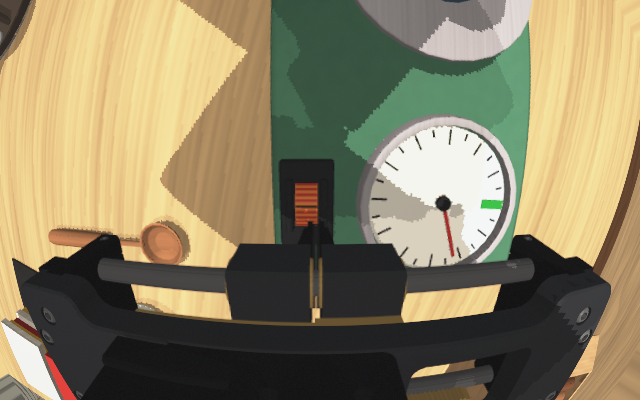

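```bash
python3 - <<'E'
from h import *
s=env.state();w=env.read_camera("wrist");print(s["eef_pos"],s["tcp_rot"])
Rm=R.from_euler('xyz',s["tcp_rot"]).as_matrix()
h=cv2.cvtColor(w["image"],cv2.COLOR_RGB2HSV);m=cv2.inRange(h,(3,150,90),(18,255,255))[170:245,285:330]
v,u=np.nonzero(m);v+=170;u+=285;print(u.min(),u.max(),v.min(),v.max())
for p,z in(((307,v.min()),58),((307,v.max()),58),((u.min(),195),64),((u.max(),195),64),((307,205),66),((280,200),57),((334,200),57)): print(p,(Rm.T@(atzp(w,p,z,s)-s["eef_pos"])).round(1))
print(dial(w,s,(443,203)))
E
```

```text
[ 534.40616435 -186.16882096   83.83906683] [ 3.14055365e+00 -1.40016109e-03  2.43602834e-01]
295 317 183 225
(307, np.int64(183)) [ -5.4 -24.   25.8]
(307, np.int64(225)) [-5.7  8.2 25.8]
(np.int64(295), 195) [-13.8 -16.7  19.8]
(np.int64(317), 195) [  1.7 -16.7  19.8]
(307, 205) [ -5.3 -10.   17.8]
(280, 200) [-25.4 -11.   26.8]
(334, 200) [ 14.2 -10.9  26.8]
{'hub': array([ 630.63133971, -154.72991811]), 'zero': (np.int64(112), np.float64(-0.02905477551967478), array([ 672.40880455, -145.4453854 ])), 'needle': (np.int64(50), np.float64(-1.2424223396262133), array([ 652.2355989, -188.4112348]))}
```

>>> send_rows([
  [[-0.019,0,0.01,0,0,0],[-0.019,0,0.02,0,0,0],[-0.019,0,0.028,0,0,0],[-0.019,0,0.03,0,0,0],[-0.019,0,0.03,0,0,0]],
])

```text
t: 12.03
eef_pos: [528.3, -187.3, 73.5]
tcp_rot: [-3.141, 0.0, 0.243]
ft_force: [-0.3, 0.6, 0.1]
opening: 0.003
```

>>> send_rows([
  [[0,0,0.003,0,0,0],[0,0,0.003,0,0,0],[0,0,0.003,0,0,0]],
])

```text
t: 12.28
eef_pos: [528.4, -187.3, 72.8]
tcp_rot: [-3.142, -0.0, 0.244]
ft_force: [0.0, 0.3, 0.7]
opening: 0.004
```

>>> send_rows([
  [[0,0,0.002,0,0,0],[0,0,0.002,0,0,0],[0,0,0.002,0,0,0]],
])

```text
t: 12.53
eef_pos: [528.3, -187.3, 72.2]
tcp_rot: [-3.142, -0.0, 0.244]
ft_force: [0.5, -0.0, 0.4]
opening: 0.006
```

>>> send_rows([
  [[0,0,0.002,0,0,0],[0,0,0.002,0,0,0],[0,0,0.002,0,0,0]],
])

```text
t: 12.78
eef_pos: [528.3, -187.3, 71.6]
tcp_rot: [-3.141, -0.0, 0.244]
ft_force: [-0.3, -0.2, 0.0]
opening: 0.005
```

>>> send_rows([
  [[0,0,-0.013,0,0,0],[0,-0.01,-0.013,0,0,0],[0,-0.017,-0.01,0,0,0],[0,-0.017,-0.008,0,0,0],[0,-0.017,-0.008,0,0,0]],
])

```text
t: 13.2
eef_pos: [527.0, -182.2, 73.9]
tcp_rot: [-3.141, 0.0, 0.244]
ft_force: [0.0, -0.3, 0.4]
opening: 0.003
```

>>> send_rows([
  [[0,0,0.002,0,0,0],[0,0,0.002,0,0,0],[0,0,0.002,0,0,0]],
])

```text
t: 13.45
eef_pos: [527.1, -182.4, 73.3]
tcp_rot: [-3.141, 0.0, 0.244]
ft_force: [-0.7, -0.1, -0.9]
opening: 0.003
```

>>> send_rows([
  [[0,0,0.002,0,0,0],[0,0,0.002,0,0,0],[0,0,0.002,0,0,0]],
])

```text
t: 13.7
eef_pos: [527.1, -182.4, 72.7]
tcp_rot: [-3.141, 0.0, 0.244]
ft_force: [-0.4, -0.4, 0.6]
opening: 0.007
```

>>> send_rows([
  [[0,0,0.003,0,0,0],[0,0,0.003,0,0,0],[0,0,0.003,0,0,0]],
])

```text
t: 13.95
eef_pos: [527.1, -182.4, 71.8]
tcp_rot: [-3.141, 0.0, 0.244]
ft_force: [0.2, -0.1, -0.4]
opening: 0.001
```

>>> send_rows([
  [[0,0,0.003,0,0,0],[0,0,0.003,0,0,0],[0,0,0.003,0,0,0]],
])

```text
t: 14.2
eef_pos: [527.1, -182.4, 70.9]
tcp_rot: [-3.141, 0.0, 0.244]
ft_force: [-0.6, -0.6, -0.3]
opening: 0.004
```

```bash
python3 - <<'E'
from h import *
s=env.state();w=env.read_camera("wrist");print(s["eef_pos"],s["tcp_rot"],s["ft_force"],dial(w,s,(443,203)))
save("w6.png",cv2.resize(w["image"][130:270,260:540],(800,400),interpolation=2))
E
```

```text
[ 527.10140812 -182.35235602   70.93492516] [-3.14142910e+00  2.15838340e-05  2.43534171e-01] [-0.64739916 -0.61371482 -0.25489967] {'hub': array([ 616.51938664, -148.37680532]), 'zero': (np.int64(4), np.float64(-0.2088164715084143), array([ 665.06465889, -146.7187792 ])), 'needle': (np.int64(53), np.float64(-1.0269451943061585), array([ 644.18950003, -175.96363747]))}
```

View pics/w6.png

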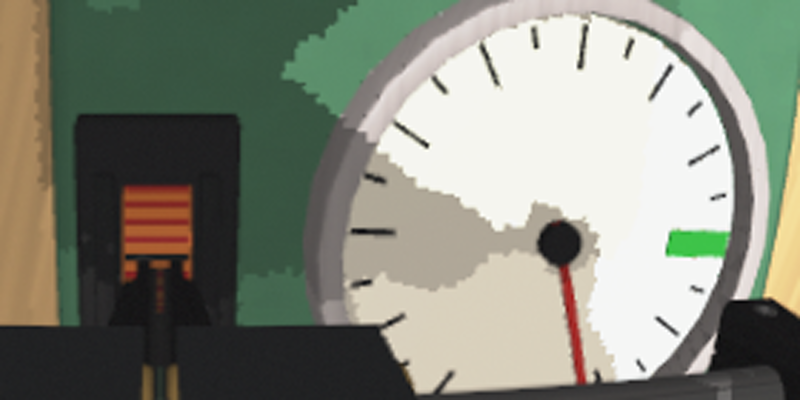

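```bash
python3 - <<'E'
from h import *
s=env.state();w=env.read_camera("wrist")
M=np.linalg.inv(w["mount"]);K=w["mtx"]
def pr(p):
    q=M[:3,:3]@p+M[:3,3];q=q*[1,-1,-1];th=np.arctan2(np.hypot(q[0],q[1]),q[2]);d=q[:2]/np.hypot(q[0],q[1])
    return (th*d*K[0,0]+K[:2,2]).round(1)
for p in[(0,-10,8),(12,-10,8),(-12,-10,8),(0,-5,8),(0,0,8)]: print(p,pr(np.array(p,float)))
Rm=R.from_euler('xyz',s["tcp_rot"]).as_matrix()
for p,z in(((315,194.5),57),((303,205),62),((327,205),62),((315,228),57),((285,190),57),((344,190),57),((315,170),57)): print(p,(Rm.T@(atzp(w,p,z,s)-s["eef_pos"])).round(1))
E
```

```text
(0, -10, 8) [314.5 209.4]
(12, -10, 8) [332.3 209.4]
(-12, -10, 8) [296.7 209.4]
(0, -5, 8) [314.5 216.4]
(0, 0, 8) [314.5 223.3]
(315, 194.5) [  0.3 -18.7  14. ]
(303, 205) [ -7.7 -12.8   9. ]
(327, 205) [  8.4 -12.8   9. ]
(315, 228) [ 0.3  5.9 14. ]
(285, 190) [-20.2 -21.9  14. ]
(344, 190) [ 20.1 -21.9  14. ]
(315, 170) [  0.4 -35.8  14. ]
```

>>> send_rows([
  [[0,-0.008,0.002,0,0,0],[0,-0.008,0.004,0,0,0],[0,-0.008,0.004,0,0,0]],
])

```text
t: 14.55
eef_pos: [526.4, -179.8, 69.7]
tcp_rot: [-3.141, 0.0, 0.244]
ft_force: [-0.6, -0.3, 0.3]
opening: 0.004
```

>>> send_rows([
  [[0,0,0.003,0,0,0],[0,0,0.003,0,0,0],[0,0,0.003,0,0,0]],
])

```text
t: 14.8
eef_pos: [526.5, -180.1, 68.8]
tcp_rot: [-3.141, 0.0, 0.244]
ft_force: [0.6, 0.2, -1.1]
opening: 0.001
```

>>> send_rows([
  [[0,0,0.003,0,0,0],[0,0,0.003,0,0,0],[0,0,0.003,0,0,0]],
])

```text
t: 15.05
eef_pos: [526.5, -180.0, 68.0]
tcp_rot: [-3.141, 0.0, 0.244]
ft_force: [-0.5, 0.1, -0.5]
opening: 0.003
```

```bash
python3 - <<'E'
from h import *
s=env.state();w=env.read_camera("wrist");c=env.read_camera("scene");print(s["eef_pos"],s["ft_force"])
save("v7.png",np.hstack([cv2.resize(w["image"][170:250,270:350],(400,400),interpolation=2),cv2.resize(c["image"][200:280,235:315],(400,400),interpolation=2)]))
E
```

```text
[ 526.52777392 -180.0309326    67.95683754] [-0.49349377  0.10443149 -0.47664906]
```

View pics/v7.png

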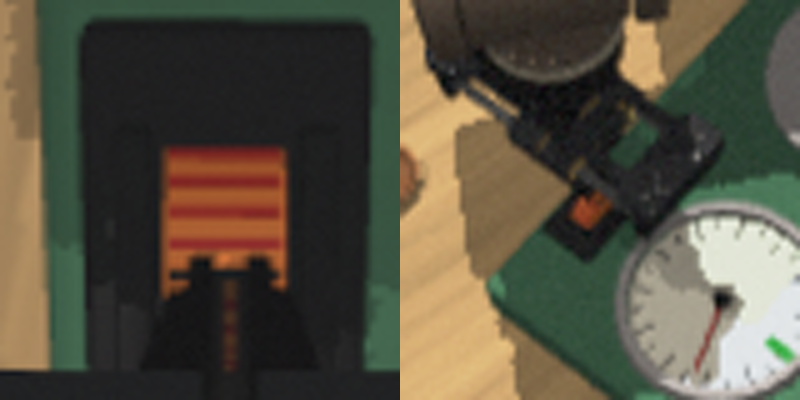

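>>> send_rows([
  [[0,0,0.002,0,0,0],[0,0,0.002,0,0,0],[0,0,0.004,0,0,0],[0,0,0.004,0,0,0]],
])

```text
t: 15.48
eef_pos: [526.5, -180.0, 66.7]
tcp_rot: [-3.141, 0.0, 0.244]
ft_force: [-0.2, -0.2, -0.1]
opening: 0.005
```

>>> send_rows([
  [[0,0,0.002,0,0,0],[0,0,0.002,0,0,0],[0,0,0.004,0,0,0],[0,0,0.004,0,0,0]],
])

```text
t: 15.82
eef_pos: [526.5, -180.0, 65.5]
tcp_rot: [-3.141, 0.0, 0.244]
ft_force: [-0.2, 0.0, 0.9]
opening: 0.003
```

>>> send_rows([
  [[0,0,0.002,0,0,0],[0,0,0.002,0,0,0],[0,0,0.002,0,0,0]],
])

```text
t: 16.07
eef_pos: [526.6, -180.0, 65.0]
tcp_rot: [-3.142, -0.0, 0.244]
ft_force: [-0.5, 1.0, 0.6]
opening: 0.007
```

>>> send_rows([
  [[0,0,0.002,0,0,0],[0,0,0.002,0,0,0],[0,0,0.002,0,0,0]],
])

```text
t: 16.32
eef_pos: [526.5, -180.0, 64.4]
tcp_rot: [-3.142, -0.0, 0.244]
ft_force: [-0.5, -0.5, 0.0]
opening: 0.005
```

```bash
python3 - <<'E'
from h import *
s=env.state();w=env.read_camera("wrist");c=env.read_camera("scene");t=env.read_camera("top");p=s["eef_pos"];print(p,s["ft_force"],s["moment"],s["tau"])
Rm=R.from_euler('xyz',s["tcp_rot"]).as_matrix()
M=np.linalg.inv(w["mount"]);K=w["mtx"]
def pw(P):
    q=Rm.T@(P-p);q=M[:3,:3]@q+M[:3,3];q=q*[1,-1,-1];th=np.arctan2(np.hypot(q[0],q[1]),q[2]);d=q[:2]/np.hypot(q[0],q[1])
    return th*d*K[0,0]+K[:2,2]
def pc(c,P):
    T=np.linalg.inv(c["T"]);q=(T[:3,:3]@P+T[:3,3])*[1,-1,-1];q=c["mtx"]@q;return q[:2]/q[2]
tip=p+Rm@[0,0,8];mid=p+Rm@[0,0,-15.];whl=np.array([527.1,-179.8,66])
def crop(im,o,n,f,pts):
    a=cv2.resize(im[o[1]:o[1]+n,o[0]:o[0]+n],(400,400),interpolation=cv2.INTER_CUBIC)
    for q,col in zip(pts,((255,0,255),(0,255,255),(255,255,0))): cv2.circle(a,tuple(int(v) for v in ((np.array(q)-o+.5)*400/n)),4,col,1)
    return cv2.convertScaleAbs(a,alpha=1.6,beta=30)
save("v8.png",np.hstack([crop(w["image"],(270,170),90,1,[pw(x) for x in(tip,mid,whl)]),crop(c["image"],(240,190),70,1,[pc(c,x) for x in(tip,mid,whl)])]))
print([pw(x).round() for x in(tip,mid,whl)],[pc(c,x).round() for x in(tip,mid,whl)])
E
```

```text
[ 526.53965338 -180.01804699   64.40072719] [-0.51549275 -0.4775268   0.03139921] [-0.075045    0.01479739  0.02899689] [-1.27153569e-03 -5.79228973e+01 -1.78773272e+01  2.68617994e-02
  7.44363014e-02 -4.63641686e-05]
[array([315., 223.]), array([314., 237.]), array([315., 228.])] [array([274., 241.]), array([273., 237.]), array([274., 239.])]
```

View pics/v8.png

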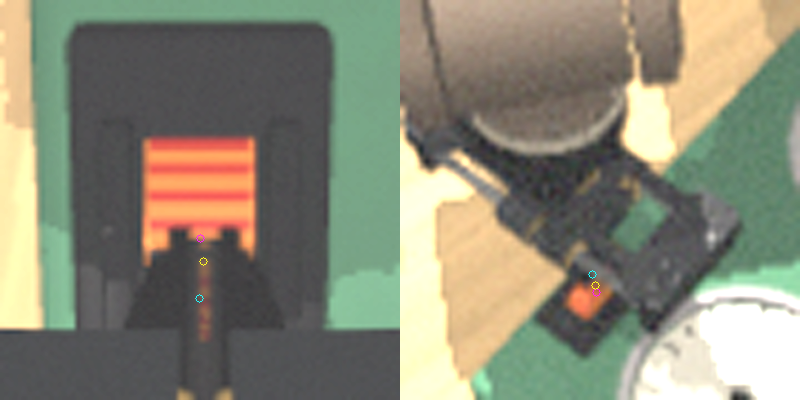

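The scene view shows the finger's end about 20 mm above where "8 mm ahead" would put it. The wrist ray agrees if the 20 mm pads end near tool z ≈ −14. So the tips are still above the wheel, and I'll keep descending under force watch.

>>> send_rows([
  [[0,0,0.005,0,0,0],[0,0,0.01,0,0,0],[0,0,0.015,0,0,0],[0,0,0.018,0,0,0],[0,0,0.018,0,0,0]],
])

```text
t: 16.88
eef_pos: [526.4, -180.0, 58.7]
tcp_rot: [-3.141, 0.0, 0.244]
ft_force: [-0.2, 0.5, -0.4]
opening: 0.004
```

>>> send_rows([
  [[0,0,0.004,0,0,0],[0,0,0.006,0,0,0],[0,0,0.006,0,0,0]],
])

```text
t: 17.13
eef_pos: [526.5, -180.0, 57.1]
tcp_rot: [-3.141, 0.0, 0.244]
ft_force: [-0.0, 0.2, 0.9]
opening: 0.006
```

>>> send_rows([
  [[0,0,0.004,0,0,0],[0,0,0.004,0,0,0],[0,0,0.004,0,0,0]],
])

```text
t: 17.38
eef_pos: [526.5, -180.0, 56.0]
tcp_rot: [-3.141, -0.0, 0.244]
ft_force: [-0.1, -0.6, -0.8]
opening: 0.007
```

>>> send_rows([
  [[0,0,0.003,0,0,0],[0,0,0.003,0,0,0],[0,0,0.003,0,0,0]],
])

```text
t: 17.63
eef_pos: [526.5, -180.0, 55.1]
tcp_rot: [-3.141, 0.0, 0.244]
ft_force: [0.6, 0.5, -0.0]
opening: 0.003
```

>>> send_rows([
  [[0,0,0.003,0,0,0],[0,0,0.003,0,0,0],[0,0,0.003,0,0,0]],
])

```text
t: 17.88
eef_pos: [526.5, -180.0, 54.2]
tcp_rot: [-3.141, 0.0, 0.244]
ft_force: [0.4, 0.9, -0.6]
opening: 0.003
```

>>> send_rows([
  [[0,0,0.003,0,0,0],[0,0,0.003,0,0,0],[0,0,0.003,0,0,0]],
])

```text
t: 18.13
eef_pos: [526.5, -180.0, 53.3]
tcp_rot: [-3.141, -0.0, 0.243]
ft_force: [-0.5, 0.4, -0.0]
opening: 0.002
```

>>> send_rows([
  [[0,0,0.002,0,0,0],[0,0,0.002,0,0,0],[0,0,0.002,0,0,0]],
])

```text
t: 18.38
eef_pos: [526.6, -180.0, 52.7]
tcp_rot: [-3.142, -0.0, 0.244]
ft_force: [-0.5, -0.1, 0.2]
opening: 0.003
```

>>> send_rows([
  [[0,0,0.002,0,0,0],[0,0,0.002,0,0,0],[0,0,0.002,0,0,0]],
])

```text
t: 18.63
eef_pos: [526.5, -180.1, 52.1]
tcp_rot: [-3.142, -0.0, 0.244]
ft_force: [-0.5, -0.1, 0.0]
opening: 0.005
```

>>> send_rows([
  [[0,0,0.003,0,0,0],[0,0,0.003,0,0,0],[0,0,0.003,0,0,0]],
])

```text
t: 18.88
eef_pos: [526.5, -180.0, 51.1]
tcp_rot: [-3.141, 0.0, 0.244]
ft_force: [0.1, 0.3, 0.3]
opening: 0.004
```

>>> send_rows([
  [[0,0,0.003,0,0,0],[0,0,0.003,0,0,0],[0,0,0.003,0,0,0]],
])

```text
t: 19.13
eef_pos: [526.5, -180.0, 50.3]
tcp_rot: [-3.141, -0.0, 0.244]
ft_force: [-0.6, 0.7, -0.0]
opening: 0.001
```

```bash
python3 - <<'E'
from h import *
s=env.state();w=env.read_camera("wrist");c=env.read_camera("scene");print(s["eef_pos"],s["ft_force"])
save("v9.png",np.hstack([cv2.convertScaleAbs(cv2.resize(w["image"][150:270,255:375],(400,400),interpolation=2),alpha=1.7,beta=30),cv2.convertScaleAbs(cv2.resize(c["image"][190:260,240:310],(400,400),interpolation=2),alpha=2.2,beta=30)]))
E
```

```text
[ 526.53929644 -180.04226077   50.2556126 ] [-0.59997501  0.72012957 -0.00862352]
```

View pics/v9.png

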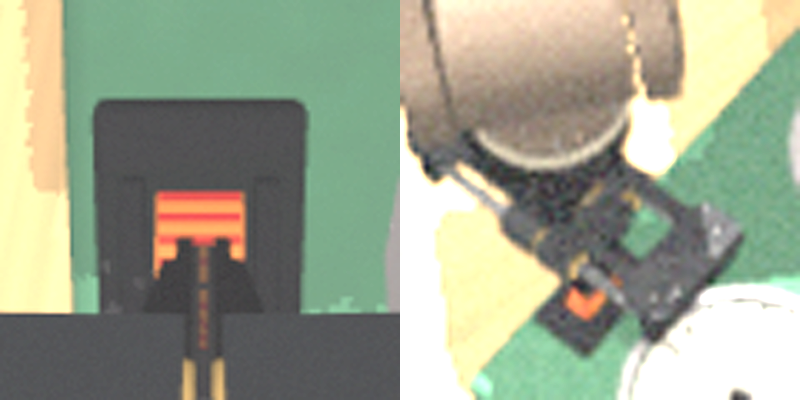

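>>> send_rows([
  [[0,0,0.003,0,0,0],[0,0,0.003,0,0,0]],
])

```text
t: 19.4
eef_pos: [526.5, -180.0, 49.3]
tcp_rot: [-3.141, 0.0, 0.243]
ft_force: [-0.5, -0.5, 0.8]
opening: 0.0
```

>>> send_rows([
  [[0,0,0.003,0,0,0],[0,0,0.003,0,0,0]],
])

```text
t: 19.57
eef_pos: [526.5, -180.0, 48.4]
tcp_rot: [-3.141, 0.0, 0.244]
ft_force: [0.7, -0.1, -0.6]
opening: 0.006
```

>>> send_rows([
  [[0,0,0.003,0,0,0],[0,0,0.003,0,0,0]],
])

```text
t: 19.73
eef_pos: [526.5, -180.0, 47.5]
tcp_rot: [-3.141, 0.0, 0.244]
ft_force: [0.4, 0.2, -0.4]
opening: 0.004
```

>>> send_rows([
  [[0,0,0.003,0,0,0],[0,0,0.003,0,0,0]],
])

```text
t: 19.9
eef_pos: [526.5, -180.0, 46.6]
tcp_rot: [-3.141, 0.0, 0.244]
ft_force: [-0.3, -0.0, 0.1]
opening: 0.007
```

>>> send_rows([
  [[0,0,0.003,0,0,0],[0,0,0.003,0,0,0]],
])

```text
t: 20.07
eef_pos: [526.6, -180.1, 46.2]
tcp_rot: [3.141, -0.0, 0.244]
ft_force: [-1.3, 1.3, 4.8]
opening: 0.002
```

>>> send_rows([
  [[0,0,0.003,0,0,0],[0,0,0.003,0,0,0]],
])

```text
t: 20.23
eef_pos: [526.8, -180.3, 46.0]
tcp_rot: [3.141, -0.001, 0.244]
ft_force: [-4.0, 0.5, 13.3]
opening: 0.003
```

>>> send_rows([
  [[0,0,-0.003,0,0,0],[0,0,-0.003,0,0,0],[0,-0.004,-0.003,0,0,0],[0,-0.008,-0.003,0,0,0],[0,-0.012,-0.003,0,0,0],[0,-0.016,-0.003,0,0,0],[0,-0.02,-0.003,0,0,0],[0,-0.024,-0.003,0,0,0],[0,-0.024,-0.003,0,0,0]],
])

```text
t: 20.98
eef_pos: [525.0, -173.2, 46.1]
tcp_rot: [3.141, -0.001, 0.244]
ft_force: [-0.6, -0.9, 6.2]
opening: 0.005
```

>>> send_rows([
  [[0,0,-0.02,0,0,0],[0,0,-0.06,0,0,0],[0,0,-0.12,0,0,0],[0,0,-0.12,0,0,0]],
])

```text
t: 21.32
eef_pos: [525.9, -173.4, 84.3]
tcp_rot: [3.14, -0.003, 0.244]
ft_force: [0.7, 0.3, 0.9]
opening: 0.003
```

```bash
cat > d.py <<'E'
from h import *
s=env.state();w=env.read_camera("wrist")
Rm=R.from_euler('xyz',s["tcp_rot"]).as_matrix();p=s["eef_pos"];M=np.linalg.inv(w["mount"]);K=w["mtx"]
def pw(P):
    q=Rm.T@(P-p);q=M[:3,:3]@q+M[:3,3];q=q*[1,-1,-1];th=np.arctan2(np.hypot(q[0],q[1]),q[2]);d=q[:2]/np.hypot(q[0],q[1])
    return th*d*K[0,0]+K[:2,2]
hub0=pw(np.array([631.5,-154.5,54.5]))
g=cv2.cvtColor(w["image"],cv2.COLOR_RGB2GRAY);V,U=np.mgrid[0:400,0:640]
m=(np.hypot(U-hub0[0],V-hub0[1])<11)&(g<60);hub=np.array([U[m].mean(),V[m].mean()])
print(p.round(1),hub0.round(1),hub.round(1),m.sum());o=dial(w,s,hub);print(o)
print("gap rad zero-needle",o["zero"][1]-o["needle"][1])
save("last.png",w["image"])
E
python3 d.py
```

```text
[ 525.9 -173.4   84.3] [447.3 219.7] [446.  219.6] 147
{'hub': array([ 630.27134308, -154.65295382]), 'zero': (np.int64(136), np.float64(-0.24003439925373826), array([ 675.12189611, -154.53696392])), 'needle': (np.int64(38), np.float64(-1.238704844719441), array([ 650.94314072, -186.50726338]))}
gap rad zero-needle 0.9986704454657028
```

>>> send_rows([
  [[0,0.048,0.03,0,0,0],[0,0.048,0.07,0,0,0],[0,0.048,0.1,0,0,0],[0,0.048,0.112,0,0,0],[0,0.048,0.117,0,0,0],[0,0.048,0.12,0,0,0],[0,0.048,0.12,0,0,0]],
])

```text
t: 21.95
eef_pos: [527.6, -187.1, 46.0]
tcp_rot: [-3.141, 0.001, 0.244]
ft_force: [-5.6, -1.7, 11.3]
opening: 0.005
```

>>> send_rows([
  [[0,-0.006,0,0,0,0],[0,-0.012,0,0,0,0],[0,-0.018,0,0,0,0],[0,-0.024,0,0,0,0],[0,-0.03,0,0,0,0],[0,-0.036,0,0,0,0],[0,-0.042,0,0,0,0],[0,-0.048,0,0,0,0],[0,-0.048,0,0,0,0]],
])

```text
t: 22.7
eef_pos: [524.1, -173.2, 46.0]
tcp_rot: [-3.141, 0.001, 0.244]
ft_force: [-6.8, -2.2, 11.6]
opening: 0.005
```

>>> send_rows([
  [[0,0,-0.02,0,0,0],[0,0,-0.06,0,0,0],[0,0,-0.12,0,0,0],[0,0,-0.12,0,0,0]],
])

```text
t: 23.03
eef_pos: [525.9, -173.5, 84.1]
tcp_rot: [3.14, -0.003, 0.244]
ft_force: [0.4, -0.4, 0.2]
opening: 0.004
```

```bash
python3 d.py
```

```text
[ 525.9 -173.5   84.1] [447.4 219.7] [446.1 219.6] 146
{'hub': array([ 630.30612696, -154.66695141]), 'zero': (np.int64(151), np.float64(-0.6894693817087911), array([ 671.56056995, -174.74525396])), 'needle': (np.int64(35), np.float64(-1.240124757218903), array([ 650.90149099, -186.50994128]))}
gap rad zero-needle 0.5506553755101118
```

>>> send_rows([
  [[0,0.048,0.03,0,0,0],[0,0.048,0.07,0,0,0],[0,0.048,0.1,0,0,0],[0,0.048,0.112,0,0,0],[0,0.048,0.116,0,0,0],[0,0.048,0.118,0,0,0],[0,0.048,0.118,0,0,0]],
])

```text
t: 23.67
eef_pos: [527.6, -187.2, 46.1]
tcp_rot: [-3.141, 0.002, 0.244]
ft_force: [-5.0, -1.8, 7.3]
opening: 0.006
```

>>> send_rows([
  [[0,-0.006,0,0,0,0],[0,-0.012,0,0,0,0],[0,-0.018,0,0,0,0],[0,-0.024,0,0,0,0],[0,-0.03,0,0,0,0],[0,-0.036,0,0,0,0],[0,-0.042,0,0,0,0],[0,-0.048,0,0,0,0],[0,-0.048,0,0,0,0]],
])

```text
t: 24.42
eef_pos: [524.2, -173.0, 46.2]
tcp_rot: [-3.141, 0.001, 0.244]
ft_force: [-4.2, -1.0, 5.6]
opening: 0.006
```

>>> send_rows([
  [[0,0,-0.02,0,0,0],[0,0,-0.06,0,0,0],[0,0,-0.118,0,0,0],[0,0,-0.118,0,0,0]],
])

```text
t: 24.75
eef_pos: [525.9, -173.5, 84.0]
tcp_rot: [3.14, -0.002, 0.244]
ft_force: [0.3, 0.3, 0.8]
opening: -0.001
```

```bash
python3 d.py
```

```text
[ 525.9 -173.5   84. ] [447.5 219.8] [446.2 219.6] 144
{'hub': array([ 630.2591808 , -154.60609407]), 'zero': (np.int64(51), np.float64(-1.1273684130276491), array([ 656.07003802, -186.16305317])), 'needle': (np.int64(36), np.float64(-1.2410573974459376), array([ 650.77163071, -186.3856593 ]))}
gap rad zero-needle 0.11368898441828845
```

>>> send_rows([
  [[0.08,0.08,-0.03,0,0,0],[0.16,0.16,-0.1,0,0,0],[0.24,0.24,-0.15,0,0,0],[0.3,0.24,-0.15,0,0,0],[0.3,0.24,-0.15,0,0,0],[0.3,0.24,-0.15,0,0,0]],
])

```text
t: 25.3
eef_pos: [629.3, -220.9, 125.2]
tcp_rot: [-3.14, 0.001, 0.244]
ft_force: [-0.7, 1.5, -0.3]
opening: 0.01
```

```bash
python3 d.py
```

```text
[ 629.3 -220.9  125.2] [336.5 124.2] [335.3 124.3] 124Traceback (most recent call last):
  File "d.py", line 10, in <module>
    print(p.round(1),hub0.round(1),hub.round(1),m.sum());o=dial(w,s,hub);print(o)
                                                           ~~~~^^^^^^^^^
  File "h.py", line 31, in dial
    d=p-hub; r=np.hypot(*d.T); k=(r>32)&(r<66); a=np.arctan2(d[k,1],d[k,0])-yaw
      ~^~~~
ValueError: operands could not be broadcast together with shapes (0,) (2,)
```

```bash
sed -i 's/(45,110,100),(75,255,255)/(45,90,35),(75,255,255)/; s/(0,110,90),(9/(0,90,40),(9/; s/(171,110,90)/(171,90,40)/; s/r<66/r<62/' h.py; python3 d.py; python3 -c "
import cv2,numpy as np
try:
    h=cv2.imread('pics/last.png');print(h[165:175,325:350].mean((0,1)))
except Exception as e:print(e)"
```

```text
[ 628.7 -220.8  125.3] [337.2 124.6] [336.  124.7] 130
{'hub': array([ 630.54574967, -154.8920326 ]), 'zero': (np.int64(60), np.float64(-1.119465194520946), array([ 656.78339168, -186.43809712])), 'needle': (np.int64(43), np.float64(-1.238922075369175), array([ 651.25311882, -186.87890053]))}
gap rad zero-needle 0.11945688084822903
[128.416 141.604 149.868]
```

>>> send_rows([
  [[0,0.1,-0.1,0,0,0],[0,0.2,-0.1,0,0,0],[0,0.2,-0.1,0,0,0],[0,0.2,-0.1,0,0,0]],
])

```text
t: 25.73
eef_pos: [643.1, -280.5, 156.2]
tcp_rot: [-3.141, 0.001, 0.242]
ft_force: [0.7, 1.3, 0.2]
opening: 0.0
```

```bash
cat > d2.py <<'E'
exec(open("d.py").read())
# mark/needle angle per radius
h=cv2.cvtColor(w["image"],cv2.COLOR_RGB2HSV);near=np.hypot(U-hub[0],V-hub[1])<60
for n,m in(("zero",cv2.inRange(h,(45,90,35),(75,255,255))),("needle",cv2.inRange(h,(0,90,40),(9,255,255))|cv2.inRange(h,(171,90,40),(180,255,255)))):
    v,u=np.nonzero((m>0)&near);q=np.array([atzp(w,x,54.5,s)[:2] for x in zip(u,v)])-o["hub"];r=np.hypot(*q.T);a=np.arctan2(q[:,1],q[:,0])-.243
    print(n,[(lo,int(k.sum()),a[k].mean().round(3),a[k].min().round(3),a[k].max().round(3)) for lo in range(12,66,6) if (k:=(r>=lo)&(r<lo+6)).any()])
E
python3 d2.py
```

```text
[ 643.1 -280.5  156.2] [335.2  58.2] [334.2  58.2] 99
{'hub': array([ 630.54426122, -154.77489994]), 'zero': (np.int64(72), np.float64(-1.1316650990965096), array([ 658.15308237, -188.70669991])), 'needle': (np.int64(54), np.float64(-1.238535782037704), array([ 652.44791411, -188.56574214]))}
gap rad zero-needle 0.1068706829411945
zero [(36, 24, np.float64(-1.124), np.float64(-1.189), np.float64(-1.061)), (42, 41, np.float64(-1.133), np.float64(-1.196), np.float64(-1.065)), (48, 46, np.float64(-1.136), np.float64(-1.202), np.float64(-1.067)), (54, 21, np.float64(-1.141), np.float64(-1.204), np.float64(-1.079))]
needle [(12, 18, np.float64(-1.238), np.float64(-1.362), np.float64(-1.15)), (18, 20, np.float64(-1.234), np.float64(-1.3), np.float64(-1.167)), (24, 19, np.float64(-1.241), np.float64(-1.294), np.float64(-1.189)), (30, 19, np.float64(-1.234), np.float64(-1.276), np.float64(-1.195)), (36, 21, np.float64(-1.241), np.float64(-1.278), np.float64(-1.203)), (42, 16, np.float64(-1.239), np.float64(-1.263), np.float64(-1.214)), (48, 7, np.float64(-1.241), np.float64(-1.266), np.float64(-1.217))]
```

>>> send_rows([
  [[-0.1,-0.1,0,0,0,0],[-0.2,-0.2,0,0,0,0],[-0.28,-0.3,0.05,0,0,0],[-0.3,-0.412,0.13,0,0,0],[-0.3,-0.412,0.22,0,0,0],[-0.3,-0.412,0.3,0,0,0],[-0.3,-0.412,0.35,0,0,0],[-0.3,-0.412,0.362,0,0,0],[-0.3,-0.412,0.366,0,0,0],[-0.3,-0.412,0.368,0,0,0],[-0.3,-0.412,0.368,0,0,0]],
])

```text
t: 26.7
eef_pos: [526.9, -180.9, 46.9]
tcp_rot: [3.141, -0.001, 0.244]
ft_force: [-0.7, 0.8, 0.3]
opening: 0.003
```

>>> send_rows([
  [[0,-0.002,0,0,0,0],[0,-0.004,0,0,0,0],[0,-0.006,0,0,0,0],[0,-0.008,0,0,0,0],[0,-0.01,0,0,0,0],[0,-0.01,0,0,0,0]],
])

```text
t: 27.2
eef_pos: [526.1, -178.2, 46.5]
tcp_rot: [-3.142, -0.0, 0.244]
ft_force: [0.4, 0.1, -0.6]
opening: 0.008
```

>>> send_rows([
  [[0,0,-0.02,0,0,0],[0,0,-0.1,0,0,0],[0.1,0.12,-0.2,0,0,0],[0.2,0.24,-0.3,0,0,0],[0.3,0.36,-0.36,0,0,0],[0.3,0.42,-0.368,0,0,0],[0.3,0.42,-0.368,0,0,0],[0.3,0.42,-0.368,0,0,0]],
])

```text
t: 27.87
eef_pos: [645.2, -281.0, 157.9]
tcp_rot: [3.14, -0.002, 0.242]
ft_force: [-0.4, -0.3, -0.6]
opening: 0.003
```

```bash
python3 d2.py
```

```text
[ 645.2 -281.   157.9] [332.8  57.1] [331.6  57.2] 93
{'hub': array([ 630.41534439, -154.79256068]), 'zero': (np.int64(82), np.float64(-1.1146429886167724), array([ 658.68855701, -188.53191999])), 'needle': (np.int64(53), np.float64(-1.2383813876059855), array([ 652.51084688, -188.89014006]))}
gap rad zero-needle 0.12373839898921313
zero [(36, 24, np.float64(-1.115), np.float64(-1.196), np.float64(-1.039)), (42, 48, np.float64(-1.115), np.float64(-1.191), np.float64(-1.034)), (48, 49, np.float64(-1.123), np.float64(-1.193), np.float64(-1.052)), (54, 23, np.float64(-1.115), np.float64(-1.18), np.float64(-1.055))]
needle [(12, 18, np.float64(-1.235), np.float64(-1.325), np.float64(-1.153)), (18, 18, np.float64(-1.234), np.float64(-1.303), np.float64(-1.176)), (24, 18, np.float64(-1.233), np.float64(-1.277), np.float64(-1.185)), (30, 20, np.float64(-1.241), np.float64(-1.284), np.float64(-1.198)), (36, 18, np.float64(-1.238), np.float64(-1.269), np.float64(-1.206)), (42, 18, np.float64(-1.239), np.float64(-1.266), np.float64(-1.206)), (48, 5, np.float64(-1.234), np.float64(-1.252), np.float64(-1.215))]
```

>>> send_rows([
  [[-0.1,-0.1,0,0,0,0],[-0.2,-0.2,0,0,0,0],[-0.28,-0.3,0.05,0,0,0],[-0.3,-0.407,0.13,0,0,0],[-0.3,-0.407,0.22,0,0,0],[-0.3,-0.407,0.3,0,0,0],[-0.3,-0.407,0.35,0,0,0],[-0.3,-0.407,0.36,0,0,0],[-0.3,-0.407,0.36,0,0,0],[-0.3,-0.407,0.36,0,0,0]],
])

```text
t: 28.75
eef_pos: [526.9, -181.8, 49.5]
tcp_rot: [3.142, -0.0, 0.244]
ft_force: [0.3, 0.1, 0.8]
opening: 0.006
```

>>> send_rows([
  [[0,0,0.004,0,0,0],[0,0,0.006,0,0,0],[0,0,0.008,0,0,0],[0,0,0.009,0,0,0],[0,0,0.009,0,0,0]],
])

```text
t: 29.17
eef_pos: [527.1, -182.1, 46.3]
tcp_rot: [3.141, -0.0, 0.244]
ft_force: [0.6, -0.9, 0.7]
opening: 0.005
```

>>> send_rows([
  [[0,0,0.001,0,0,0],[0,0,0.002,0,0,0],[0,0,0.002,0,0,0]],
])

```text
t: 29.42
eef_pos: [527.2, -182.1, 46.1]
tcp_rot: [3.141, -0.0, 0.244]
ft_force: [-0.8, 0.1, 7.3]
opening: 0.006
```

>>> send_rows([
  [[0,-0.003,-0.0005,0,0,0],[0,-0.006,-0.0005,0,0,0],[0,-0.009,-0.0005,0,0,0],[0,-0.0125,-0.0005,0,0,0],[0,-0.0125,-0.0005,0,0,0],[0,-0.0125,-0.0005,0,0,0]],
])

```text
t: 29.92
eef_pos: [526.3, -178.6, 46.1]
tcp_rot: [3.141, -0.001, 0.244]
ft_force: [-1.7, -0.9, 6.6]
opening: 0.005
```

>>> send_rows([
  [[0,0,-0.02,0,0,0],[0,0,-0.1,0,0,0],[0.1,0.12,-0.2,0,0,0],[0.2,0.24,-0.3,0,0,0],[0.3,0.36,-0.36,0,0,0],[0.3,0.42,-0.37,0,0,0],[0.3,0.42,-0.37,0,0,0],[0.3,0.42,-0.37,0,0,0]],
])

```text
t: 30.58
eef_pos: [645.2, -281.1, 157.5]
tcp_rot: [3.14, -0.002, 0.242]
ft_force: [-0.4, 0.6, -0.3]
opening: 0.007
```

```bash
python3 d2.py
```

```text
[ 645.2 -281.1  157.5] [332.9  57.1] [331.7  57. ] 94
{'hub': array([ 630.44606516, -154.75499497]), 'zero': (np.int64(42), np.float64(-1.1891185213861615), array([ 654.79253611, -191.14970965])), 'needle': (np.int64(51), np.float64(-1.2393482662005675), array([ 652.48503168, -188.72901594]))}
gap rad zero-needle 0.05022974481440601
zero [(36, 14, np.float64(-1.221), np.float64(-1.313), np.float64(-1.14)), (42, 23, np.float64(-1.225), np.float64(-1.308), np.float64(-1.154)), (48, 39, np.float64(-1.225), np.float64(-1.301), np.float64(-1.157)), (54, 24, np.float64(-1.227), np.float64(-1.29), np.float64(-1.165))]
needle [(12, 19, np.float64(-1.235), np.float64(-1.331), np.float64(-1.131)), (18, 18, np.float64(-1.239), np.float64(-1.307), np.float64(-1.18)), (24, 18, np.float64(-1.236), np.float64(-1.28), np.float64(-1.189)), (30, 19, np.float64(-1.241), np.float64(-1.286), np.float64(-1.201)), (36, 17, np.float64(-1.238), np.float64(-1.269), np.float64(-1.208)), (42, 17, np.float64(-1.236), np.float64(-1.261), np.float64(-1.208)), (48, 5, np.float64(-1.236), np.float64(-1.253), np.float64(-1.217))]
```

```bash
python3 - <<'E'
from h import *
a=cv2.imread("pics/scene1.png")[:,:,::-1]
c=env.read_camera("scene");save("end.png",c["image"])
for t,z in(("blue_jar_center",128),("white_jar_center",44),("tea_bowl",25),("saucers",20),("spoon",5),("red_packet",11)):
    for r in env.look_for("scene",t)[:3]: print(t,np.round(r["xy"]),round(r["confidence"],2),atz(c,r["xy"],z).round())
s=env.state();print(s["t"],s["ft_force"],s["qvel"].round(3))
c=env.read_camera("top");
for r in env.look_for("top","blue_jar_center")[:3]: print(np.round(r["xy"]),atz(c,r["xy"],128).round())
env.job_done()
E
```

```text
blue_jar_center [432. 172.] 0.94 [682. 378. 128.]
blue_jar_center [408. 154.] 0.91 [578. 371. 128.]
white_jar_center [378. 149.] 0.79 [451. 357.  44.]
white_jar_center [394. 127.] 0.44 [409. 481.  44.]
tea_bowl [207. 307.] 0.85 [ 569. -465.   25.]
saucers [192. 252.] 0.65 [ 375. -412.   20.]
spoon [205. 214.] 0.6 [ 263. -303.    5.]
red_packet [193. 252.] 0.7 [ 370. -407.   11.]
red_packet [396. 127.] 0.58 [396. 515.  11.]
30.9833 [-0.70459586 -0.31802582 -0.00486776] [-0.003  0.001 -0.009 -0.     0.001 -0.001]
[178. 194.] [536. 410. 128.]
[178. 161.] [637. 415. 128.]
[310. 179.] [579.  18. 128.]
the job is handed in; nothing more can be done
```

I put the blue jar on the scale's pan, zeroed the scale with the thumbwheel, moved the hand clear and handed the job in at about 31 s.

- **Jar:** I lowered it onto the pan until the pan carried its full weight (about 4 N), then let go. At the end the top camera put it at about (579, 18) mm, against a pan centre of about (575, 16). The scene-camera detector missed the jar in the last check. The needle stayed steady at −1.24 rad, so the load had not changed.
- **Zeroing:** In the last wrist picture the middle of the green mark was at about −1.228 rad and the needle at −1.238. That is about 0.01 rad apart, or 0.5 mm at the tip, on a mark 8 mm wide.
- **Other things:** The white jar, bowl, saucers, red packet and pink jars were found where they started, within the detector's scatter. The spoon was reported about 100 mm from its first reading. I think the detector picked its handle instead of its bowl, since the hand never went near it, but I could not check because my picture views were used up.

**What went wrong:**
- The fingertips met the wheel about 28 mm lower than the stated tool geometry implies, so I found the contact by feel. One touch reached 13 N, and the second wheel stroke ran at about 11 N. Both are above the 2–6 N suggested for the wheel.
- One fine stroke missed contact and nudged the dial back by about 0.02 rad. I corrected that with the final stroke.

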